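# Build up the upward-looking inspection camera stand

### The arm

A 7-joint arm with a two-finger parallel gripper is mounted at the origin on the work surface. World frame = base frame: x ahead of the robot, y to its left, z up, the work surface at z = 0. Lengths are in m, angles in rad, forces in N, time in s.
With the tool pointing down it reaches from about 0.375 to 0.925 m from the base axis. Payload 3.1 kg.
Tool frame: the origin (TCP) lies at the very end of the fingers, on their centre line; the grasp point (between the pads) lies 19 mm behind it; z points along the fingers, y is the line along which they close (so a half turn about z gives the same grasp; the last joint's range is limited). The gripper opens to 85 mm and grips with 20 to 120 N. Pads are 22 mm wide; open, the fingers measure 114 mm over their backs; the gripper's body (76 mm by 85 mm) begins 54 mm behind the grasp point. The pads swing forward as they close: fully open they stand 13 mm farther back than shut.
Start: joints at [1.133, 0.383, 0.044, 1.598, -0.018, 1.161, -0.05], TCP at [0.217, -0.613, 0.231] pointing down, gripper open.
Joint ranges: [-2.61, 2.61], [-0.41, 2.15], [-1.48, 1.57], [0, 2.5], [-1.57, 4.71], [0.05, 1.97], [-2.85, 2.85]. Speed limits (rad/s): [2.79, 2.79, 3.14, 3.14, 3.14, 3.14, 3.14].

### API

Orientations are given as a unit quaternion [w, x, y, z].
In Python, from cell import * gives the robot as it stands. The module is installed in compiled form; this text tells all that it offers.
- The arm moves only by the shell command python3 -m inch 'ROWS' [FORCE]. ROWS is text: rows parted by semicolons, each of 5 numbers parted by spaces: the finger opening in mm, from 0 to 85.4, then the shift along the tool's x, y, z in mm, then the turn about the tool's z in degrees. In form: claw tx ty tz spin; .... A call has 1 to 20 rows; each row shifts and turns the commanded pose from where the row before left it, along the tool's axes as they then stand; what a row does not reach is not made up. A row lasts 1/12 s, in which the tool goes at most 41.7 mm and 7.16 degrees, less where a joint would pass 70% of its speed; a pose out of reach is approached as far as the arm can. A call is refused whole if a number of a shift passes 41.7 or a number of a turn 7.16, either way. A call with a gripper value outside its range is refused whole. The fingers move at their own pace and stop on an object; FORCE is the grip in N (left out, the last holds). Time passes only in rows, so rows that do not move let the fingers close. It gives the time, the measured TCP pose, the force, the opening and the grip force at its end, in the units of the state.
- get_state(): the state, without advancing time (a new reading comes with each control period).
- read_camera(name): name is "side" or "top" or "wrist"; returns the picture (400x640x3 uint8, red, green, blue); there is no depth.
- camera_params(name): a dict with "intrinsics" (3x3 intrinsics, pixels), "rvec" (rotation vector, rad) and "tvec" (3), from world to camera coordinates, as OpenCV has them. Camera axes: x right, y down, z forward; pixel columns grow to the right and rows downward; lengths in m; the calibration is good to about 2 mm. The wrist camera is an equidistant fisheye: a pixel r from the principal point sees the ray r / f radians off the axis. A picture is of the moment at which its call begins: read the wrist's pose just before it. camera_params takes no time and is no camera call; for the wrist camera it gives the pose at the moment of the call.
- finish_job(): hands the job in; it is judged then, once.
Trained networks look in the newest picture that a camera, given by its name, has taken for a name from the list of things; names that differ only in an ending like _2 or _b are one class to them, and where a whole thing is asked for, a point or a joint stands for the part that bears it (a point fixed in the world has none). Each returns a list of dicts, best first, with "p" (0 to 1); they miss things now and then, are a little off and sometimes report something else, mostly with a low value. They report only what shows in the picture. A call takes as long as a camera call. They do not tell look-alikes from the thing itself.
- spot_in(label, camera): "xyz" ([x, y, z] in m, in world coordinates, good to about 4 mm: the middle of the surface that is visible of it).
- regions_of(label, camera): "region" (400x640 bool, what is visible of it).
- place_of(label, camera): "xyz" ([x, y, z] in m, in world coordinates, good to about 4 mm: a listed point, or the origin of a listed thing).
The state is a dict: "t": time; "joint_pos": joint angles; "dq": joint speeds; "effort": joint torques, N m; "tool_pos": TCP position; "orientation": TCP orientation; "ft_force": force on the tool from outside, world axes, zero at the start; "moment": the same for the moment, N m; "grip_width": finger opening in m; "gripper_force": force on a finger pad.
Only numpy, scipy, OpenCV 4.12 (cv2) and the standard library are available. Lean on these libraries where they do the work, as an engineer would, in place of code of your own. Each camera call takes 0.05 s, during which the arm holds its last target. There are 200 camera calls.

### The job

Build the camera stand: stand the round column in the foot with the round pocket and the square column in the foot with the square pocket, both fully down; then lay the camera bar centrally across both column tops with its camera end over the square column, and last set the lens upright, glass up, steel mount down, fully into the collar on the camera. The camera makes one end of the bar heavy, so pick the bar up at its balance point and keep it level throughout; leave the loose extension tube where it is, and let go of everything at the end.

Things in the scene. Friction and masses are not known exactly. Their poses are not given: they have to be found in the camera images.
- foot_round: Fixed white block 66 x 66 x 22 mm on an 8 mm steel rail, with a round pocket from above: 50 mm wide, 14 mm deep, 3 mm chamfer. Origin: centre of the block's underside (8 mm above the table); pocket floor 8 mm, block top 22 mm above it. Axes square to the block's sides. The two feet are 150 mm apart along the rail (236 x 76 mm), either way round.
- foot_square: Fixed white block like the other foot, on the same rail, but with a square pocket 42 x 42 mm, 14 mm deep, 3 mm chamfer, sides parallel to the body's x and y. Origin: centre of the block's underside (8 mm above the table); pocket floor 8 mm, block top 22 mm above it. Same yaw as the other foot.
- column_round: Loose plain aluminium round column, 44 mm in diameter, 70 mm tall, about 0.25 kg, standing upright on the table. Origin: centre of its underside, z up. Goes into the round pocket (3 mm play all round).
- column_square: Loose plain aluminium square column, 36 x 36 mm, 70 mm tall, about 0.25 kg, standing upright on the table. Origin: centre of its underside, z up, x and y square to its sides. Goes into the square pocket (3 mm play all round), any of the four ways round.
- bar: Loose dark metal bar, 220 (x) x 40 x 20 mm, about 0.55 kg, flat on the table. Origin: centre of its underside, z up, +x to the camera end. Camera 46 x 46 x 28 mm on top at x = 85 mm, its top at z = 48 mm; on that a steel collar at x = 85 mm, inside 36, outside 44 mm, 8 mm high. Balance point x = 38 mm. In place: underside on the column tops, square foot at x = 75 mm, round foot at x = -75 mm.
- lens: Loose black round lens standing on the table on its narrow steel mount: mount 31 mm in diameter, 10 mm high, 2 mm chamfer; barrel above it 42 mm in diameter, up to 52 mm total height; glass on top. About 0.12 kg. Origin: centre of the mount's underside, z up. The mount goes into the collar (2.5 mm play all round) down to the camera's top.
- tube: Bystander: loose short black extension tube, a ring of 40 mm outside and 28 mm inside diameter, 18 mm high, lying flat with its hole up. Origin: centre of its underside. Not to be disturbed.
Not all that is in view belongs to the job. Of the things that look like the bar, take the one that is farthest to the robot's right at the start. Leave any orange look-alike of the lens alone.

How it is judged:
On the way, in this order (a step that is already met when the one before it is completed fails the run):
1. both columns stand fully down in their own feet (either first) (horizontal distance between column_round and foot_round below 0.008 m and z of column_round in the frame of foot_round below 0.0115 m and angle between each of column_round, column_square's own z axis and vertical below 0.08 rad and horizontal distance between column_square and foot_square below 0.008 m and z of column_square in the frame of foot_square below 0.0115 m), for 0.2 s.
2. the bar lies across both columns, camera end over the square one (all of step 1 and x of foot_square in the frame of bar between 0.061 and 0.089 m and y of foot_square in the frame of bar between -0.014 and 0.014 m and x of foot_round in the frame of bar between -0.089 and -0.061 m and y of foot_round in the frame of bar between -0.014 and 0.014 m and z of bar in the frame of foot_round between 0.073 and 0.083 m and angle between bar's own z axis and vertical below 0.06 rad), for 0.2 s.
3. the lens stands in the camera's collar (all of step 2 and x of lens in the frame of bar between 0.079 and 0.091 m and y of lens in the frame of bar between -0.006 and 0.006 m and z of lens in the frame of bar between 0.045 and 0.0515 m and angle between lens's own z axis and vertical below 0.08 rad), for 0.2 s.
At the end, for the whole second after the job is handed in: Each column in its own foot: within 8 mm of centre, upright, within 3.5 mm of the pocket floor; bar level on both columns, within 14 mm of central, camera over the square one; lens upright in the collar, within 6 mm of centre and 3.5 mm of the camera's top; all released, at rest (all of step 3 and contact force between each of column_round, column_square, bar, lens and the fingers below 0.2 N and linear speed of each of column_round, column_square, bar, lens below 0.02 m/s and angular speed of each of column_round, column_square, bar, lens below 0.15 rad/s); the robot touches nothing.
It fails at once if the bar tilts more than about 14 degrees (angle between bar's own z axis and vertical above 0.25 rad).
It fails at once if the lens is tipped over (more than 45 degrees) (angle between lens's own z axis and vertical above 0.785 rad).
It fails at once if the extension tube is moved more than 20 mm (distance of tube from where it was at the start of the episode above 0.02 m).
It also fails if it takes over 106 s, if anything falls off the work surface, if the arm or the gripper's body presses on something with over 40 N, if the wrist force passes 120 N, or if a joint passes its speed limit or range.

## Working session

There is one attempt and no reset: what is moved stays moved. The work goes in short steps, Python scripts to look and compute and a shell command to move; the robot and the scene stay as the last step left them, time stands still between calls to the robot, and variables do not carry over. Pictures are saved under pics/ and viewed, at most 14 in all, crops included, and the job is handed in when it is done.

```bash
mkdir -p pics
python3 - <<'E'
from cell import *
import cv2,numpy as np
s=get_state(); print(s)
for c in ("side","top"):
    im=read_camera(c); cv2.imwrite(f"pics/{c}0.png",im[:,:,::-1])
    for l in ["foot_round","foot_square","column_round","column_square","bar","lens","tube"]:
        print(c,l,[(np.round(d["xyz"],3).tolist(),round(d["p"],2)) for d in place_of(l,c)])
    p=camera_params(c);print(p)
E
```

```text
{'t': 0.0, 'joint_pos': array([ 1.13319345,  0.3838558 ,  0.04381116,  1.59957215, -0.01787457,
        1.16120742, -0.04991908]), 'dq': array([-0.00016243, -0.00156742, -0.00193007,  0.0004802 ,  0.00021403,
       -0.00027898,  0.00015752]), 'effort': array([-4.46796694e-04, -4.33462894e+01,  1.02459490e+00, -2.49514496e+01,
        1.06255361e-02,  1.12643873e-02,  4.34572996e-06]), 'tool_pos': array([ 0.21633154, -0.61194205,  0.22987423]), 'orientation': array([-1.29060845e-03,  9.85592791e-01,  1.69130405e-01, -3.01587503e-04]), 'ft_force': array([ 0.10818645, -1.08166177,  0.57464036]), 'moment': array([ 0.03550169, -0.0181211 ,  0.01148472]), 'gripper_force': 0.0, 'grip_width': 0.08531419078998782}
side foot_round [([0.565, -0.23, 0.01], 0.79)]
side foot_square [([0.566, -0.078, 0.007], 0.73)]
side column_round [([0.44, -0.323, 0.002], 0.69), ([0.435, 0.306, 0.0], 0.38)]
side column_square [([0.435, 0.305, 0.002], 0.87)]
side bar [([0.625, 0.154, -0.002], 0.96), ([0.268, 0.386, -0.001], 0.9), ([0.568, -0.076, 0.006], 0.51)]
side lens [([0.67, -0.303, -0.004], 0.73), ([0.591, 
[... 307 characters left out ...]
339])}
top foot_round [([0.558, -0.226, 0.01], 0.68)]
top foot_square [([0.568, -0.075, 0.006], 0.67)]
top column_round [([0.44, -0.325, 0.0], 0.67)]
top column_square [([0.44, 0.308, -0.003], 0.77)]
top bar [([0.268, 0.383, 0.001], 0.95), ([0.558, 0.519, -0.004], 0.76), ([0.623, 0.155, 0.001], 0.71)]
top lens [([0.589, -0.362, -0.001], 0.77), ([0.672, -0.302, -0.001], 0.53)]
top tube [([0.428, -0.003, -0.002], 0.42)]
{'intrinsics': array([[505.16317452,   0.        , 312.8601205 ],
       [  0.        , 505.16317452, 198.98987274],
       [  0.        ,   0.        ,   1.        ]]), 'rvec': array([ 2.01963188, -2.19761914,  0.2419146 ]), 'tvec': array([0.10671272, 0.48552535, 1.42852083])}
```

View pics/top0.png

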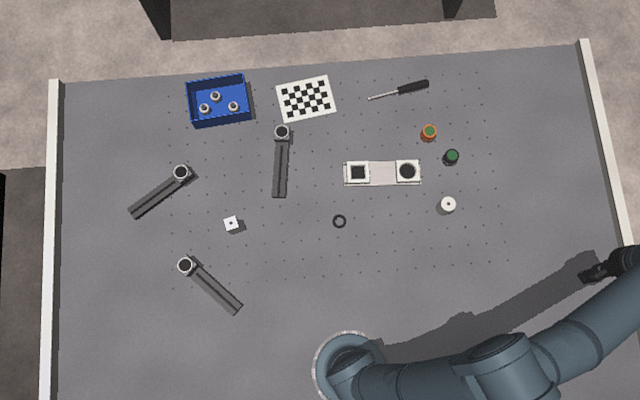

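View pics/side0.png

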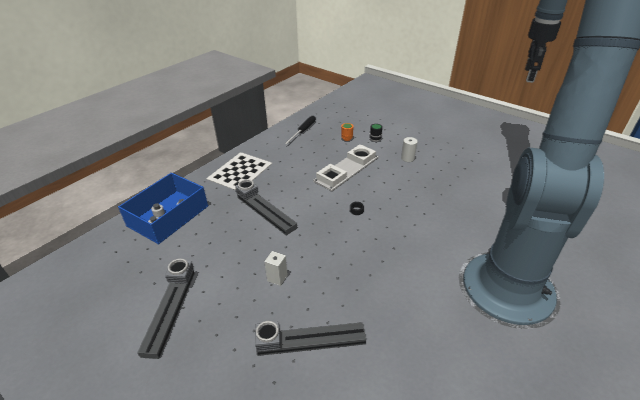

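The job's bar is the one near (0.62, 0.155), which shows at top-camera pixel (281,163). The black lens is at (452,157) and the orange look-alike at (429,132). I'll write a helper, then move.

```bash
cat > h.py <<'E'
from cell import *
import cv2,numpy as np
from scipy.spatial.transform import Rotation as Ro
def pose():
    s=get_state(); w,x,y,z=s["orientation"]; R=Ro.from_quat([x,y,z,w]).as_matrix()
    return s,R,np.degrees(np.arctan2(R[1,0],R[0,0]))
def plan(x,y,z,yaw=None,half=True):
    """spin first, then shift in the turned tool frame (mm)"""
    s,R,yw=pose(); yaw=yw if yaw is None else yaw
    d=(yaw-yw+180)%360-180
    if half: d=(d+90)%180-90
    a=np.radians(yw+d); D=(np.array([x,y,z])-s["tool_pos"])*1000
    tx=D@[np.cos(a),np.sin(a),0]; ty=D@[np.sin(a),-np.cos(a),0]
    print("t%.1f at"%s["t"],np.round(s["tool_pos"],4),"yaw %.1f q7 %.2f tilt %.2f"%(yw,s["joint_pos"][6],np.degrees(np.arccos(-R[2,2]))),
      "-> spin(row) %.1f  tx %.1f ty %.1f tz %.1f"%(-d,tx,ty,-D[2]))
def ray(px,cam,P=None):
    P=P or camera_params(cam); K=P["intrinsics"]; R=cv2.Rodrigues(np.array(P["rvec"]))[0]
    u=(np.array(px,float).reshape(-1,2)-K[:2,2])/[K[0,0],K[1,1]]
    if cam=="wrist":
        r=np.linalg.norm(u,axis=1,keepdims=True)+1e-9
        v=np.hstack([np.sin(r)*u/r,np.cos(r)])
    else: v=np.hstack([u,np.ones((len(u),1))])
    return -R.T@np.array(P["tvec"]).ravel(), v@R
def ground(px,cam,z,P=None):
    c,v=ray(px,cam,P); return c+v*((z-c[2])/v[:,2])[:,None]
def proj(X,cam,P=None):
    P=P or camera_params(cam); K=P["intrinsics"]; R=cv2.Rodrigues(np.array(P["rvec"]))[0]
    c=np.array(X,float).reshape(-1,3)@R.T+np.array(P["tvec"]).ravel()
    if cam=="wrist":
        h=np.linalg.norm(c[:,:2],axis=1,keepdims=True)+1e-12; u=c[:,:2]/h*np.arctan2(h,c[:,2:])
    else: u=c[:,:2]/c[:,2:]
    return u*[K[0,0],K[1,1]]+K[:2,2]
def snap(cam,name=None):
    P=camera_params(cam); im=read_camera(cam)
    if name: cv2.imwrite(f"pics/{name}.png",im[:,:,::-1])
    return P,im
E
python3 - <<'E'
from h import *
plan(.565,-.15,.25,90)
plan(.44,-.324,.2,54)
E
```

```text
t0.8 at [ 0.2167 -0.6128  0.2313] yaw 19.5 q7 -0.05 tilt 0.00 -> spin(row) -70.5  tx 462.8 ty 348.3 tz -18.7
t0.8 at [ 0.2167 -0.6128  0.2313] yaw 19.5 q7 -0.05 tilt 0.00 -> spin(row) -34.5  tx 364.9 ty 10.9 tz 31.3
```

```bash
python3 -m inch '85 0 0 -2 -7.05;85 0 0 -2 -7.05;85 0 0 -2 -7.05;85 0 0 -2 -7.05;85 0 0 -2 -7.05;85 0 0 -2 -7.05;85 0 0 -2 -7.05;85 0 0 -2 -7.05;85 0 0 -2 -7.05;85 0 0 -2 -7.05;85 30 22.5 0 0;85 30 22.5 0 0;85 30 22.5 0 0;85 30 22.5 0 0;85 30 22.5 0 0;85 30 22.5 0 0;85 30 22.5 0 0;85 30 22.5 0 0;85 30 22.5 0 0;85 30 22.5 0 0' && python3 -m inch '85 30 22.5 0 0;85 30 22.5 0 0;85 30 22.5 0 0;85 30 22.5 0 0;85 30 22.5 0 0;85 12.5 10.5 0 0;85 0 0 0 0;85 0 0 0 0'
python3 - <<'E'
from h import *
plan(.565,-.15,.25,90)
P,im=snap("wrist","w1"); print(P["intrinsics"], ray([320,200],"wrist",P))
for l in ["foot_round","foot_square"]:
    print(l,[(np.round(d["xyz"],4).tolist(),round(d["p"],2)) for d in place_of(l,"wrist")])
E
```

```text
t: 2.47
tool_pos: [0.4426, -0.3115, 0.2516]
orientation: [0.0, 0.707, 0.707, -0.0]
ft_force: [-0.5, 0.4, 1.1]
grip_width: 0.085
gripper_force: 0.0
t: 3.13
tool_pos: [0.5654, -0.1491, 0.2513]
orientation: [-0.0, 0.706, 0.708, 0.0]
ft_force: [-0.5, -0.9, 0.4]
grip_width: 0.085
gripper_force: 0.0
t3.1 at [ 0.5654 -0.1491  0.2513] yaw 90.2 q7 0.07 tilt 0.00 -> spin(row) 0.2  tx -0.9 ty -0.4 tz 1.3
[[309.70691629   0.         319.59407971]
 [  0.         309.70691629 200.01457003]
 [  0.           0.           1.        ]] (array([ 0.56459678, -0.07007565,  0.39301779]), array([[ 0.00245995, -0.30791597, -0.95141038]]))
foot_round [([0.5625, -0.2303, 0.0096], 0.75)]
foot_square [([0.5673, -0.0801, 0.0141], 0.92)]
```

View pics/w1.png

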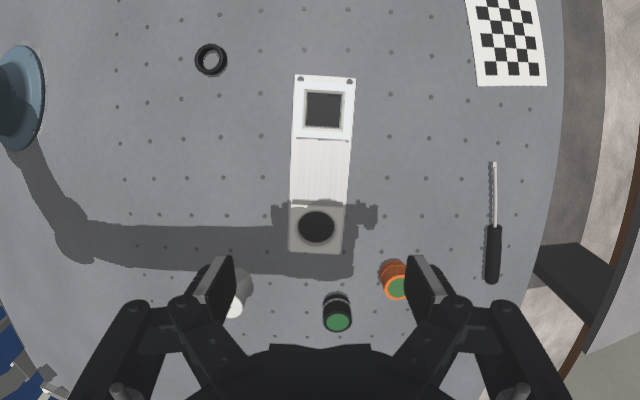

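Run:
```python
from h import *
im=cv2.imread("pics/w1.png"); P=camera_params("wrist")
g=cv2.cvtColor(im,cv2.COLOR_BGR2GRAY); m=(g<75).astype(np.uint8)
n,lab,st,ce=cv2.connectedComponentsWithStats(m)
C=[]
for (u,v) in [(323,110),(316,226)]:
    k=lab[v,u]; print(st[k],ce[k])
    c=max(cv2.findContours((lab==k).astype(np.uint8),0,1)[0],key=cv2.contourArea)[:,0,:]
    for z in (.016,.027):
        X=ground(c,"wrist",z,P)[:,:2].astype(np.float32)
        print(z,cv2.minAreaRect(X*1000),cv2.minEnclosingCircle(X*1000))
# outlines: overlay expected model for check
c1,c2=np.array([.5673,-.0788]),np.array([.5625,-.2288])
for d in regions_of("foot_square","wrist")[:1]+regions_of("foot_round","wrist")[:1]:
    c=max(cv2.findContours(d["region"].astype(np.uint8),0,1)[0],key=cv2.contourArea)[:,0,:]
    print(cv2.minAreaRect((ground(c,"wrist",.03,P)[:,:2]*1000).astype(np.float32)))
plan(.44,-.324,.2,54)
```

```text
[ 306   93   35   34 1011] [323.1760633  109.49950544]
0.016 ((567.5770874023438, -81.98896789550781), (38.70930862426758, 39.10898971557617), 85.72682189941406) ((567.5429077148438, -82.08812713623047), 27.018857955932617)
0.027 ((567.4644165039062, -81.74752807617188), (37.57876205444336, 37.9667854309082), 85.72681427001953) ((567.43115234375, -81.84382629394531), 26.22980499267578)
[298 212  36  31 883] [315.64439411 226.65005663]
0.016 ((557.3740844726562, -234.05503845214844), (43.121192932128906, 46.383277893066406), 89.81192779541016) ((557.588134765625, -233.12835693359375), 23.751750946044922)
0.027 ((557.559326171875, -229.37228393554688), (41.86178970336914, 45.028621673583984), 89.81251525878906) ((557.7670288085938, -228.47276306152344), 23.05816078186035)
((567.610107421875, -82.1747055053711), (65.168701171875, 66.52400207519531), 86.37176513671875)
((558.8389892578125, -228.50982666015625), (75.96728515625, 67.08951568603516), 86.11873626708984)
t3.4 at [ 0.5639 -0.1529  0.2512] yaw 89.8 q7 0.07 tilt 0.07 -> spin(row) 35.8  tx -211.3 ty 0.3 tz 51.2
```

Run:
```python
from h import *
for i in range(2):
    s=get_state(); P,im=snap("wrist"); c=ray([320,200],"wrist",P)[0]; print(s["t"],s["tool_pos"],c)
    g=cv2.cvtColor(im,cv2.COLOR_RGB2GRAY); m=(g<75).astype(np.uint8)
    n,lab,st,ce=cv2.connectedComponentsWithStats(m)
    for (x,y) in [(.5675,-.081),(.558,-.23)]:
        u,v=np.round(proj([x,y,.016],"wrist",P)[0]).astype(int); k=lab[v,u]; print(u,v,st[k],ce[k], ground(ce[k],"wrist",.02,P)[0])
for l in ["foot_round","foot_square","column_round","lens"]:
    print(l,[(np.round(d["xyz"],4).tolist(),round(d["p"],2)) for d in place_of(l,"wrist")])
```

```text
3.3833 [ 0.56391366 -0.1528601   0.25116749] [ 0.56375491 -0.07365217  0.39276926]
323 109 [ 308   89   34   35 1043] [324.36241611 105.91658677] [ 0.56930305 -0.0774859   0.02      ]
316 225 [300 208  37  32 908] [317.5561674  223.52312775] [ 0.56032045 -0.22685645  0.02      ]
3.4333 [ 0.56407448 -0.15248337  0.25120486] [ 0.56383146 -0.07335372  0.39284759]
323 109 [ 307   90   35   34 1048] [324.16030534 106.39599237] [ 0.56921801 -0.07769283  0.02      ]
316 225 [300 209  36  31 896] [317.43191964 223.72767857] [ 0.56037494 -0.22679676  0.02      ]
foot_round [([0.564, -0.2319, 0.0103], 0.64)]
foot_square [([0.5684, -0.0792, 0.0108], 0.87)]
column_round [([0.4413, -0.3208, 0.0032], 0.85)]
lens [([0.5904, -0.3594, -0.0033], 0.85)]
```

```bash
python3 -m inch '85 -28 -20 20 0;85 -28 -20 20 0;85 -28 -20 20 0;85 -28 -20 20 0;85 -26 -20 20 0;85 -17 -13 10 0;85 -11 -8 5 0;85 -6 -4 5 0;85 0 0 0 0;85 0 0 0 0;85 0 0 0 0;85 0 0 0 0'
python3 - <<'E'
from h import *
P,im=snap("wrist","w2"); s=get_state(); print(s["tool_pos"])
for l in ["column_round"]:
    print(l,[(np.round(d["xyz"],4).tolist(),round(d["p"],2)) for d in place_of(l,"wrist")])
    for d in regions_of(l,"wrist")[:1]:
        c=max(cv2.findContours(d["region"].astype(np.uint8),0,1)[0],key=cv2.contourArea)[:,0,:]
        print(cv2.boundingRect(c),cv2.minEnclosingCircle((ground(c,"wrist",.07,P)[:,:2]*1000).astype(np.float32)))
plan(.44,-.324,.03,86.5)
E
```

```text
t: 4.68
tool_pos: [0.4421, -0.3209, 0.1324]
orientation: [0.001, 0.706, 0.708, 0.001]
ft_force: [1.0, -0.5, -0.5]
grip_width: 0.0849
gripper_force: 0.0
[ 0.44179746 -0.32105052  0.13224464]
column_round [([0.4413, -0.3251, 0.002], 0.56)]
(290, 172, 59, 77) ((441.3127136230469, -316.50604248046875), 28.747779846191406)
t4.8 at [ 0.441  -0.3216  0.1319] yaw 90.1 q7 0.43 tilt 0.07 -> spin(row) 3.6  tx -2.5 ty -0.8 tz 101.9
```

View pics/w2.png

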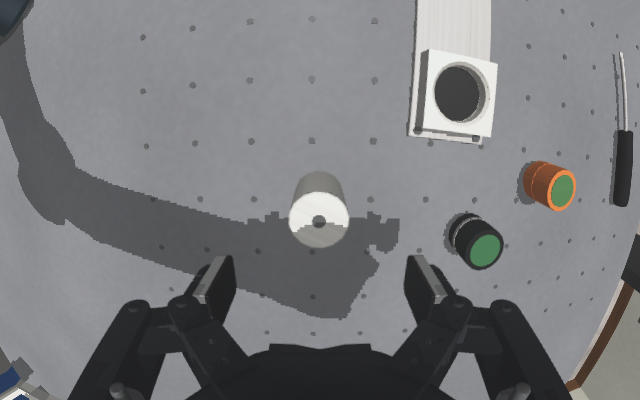

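Run:
```python
from h import *
P=camera_params("wrist")
print(ground([[319,220],[319,222],[289,219],[349,219]],"wrist",.07,P), ground([484,250],"wrist",.052,P),ground([461,93],"wrist",.022,P))
```

```text
[[ 0.44014273 -0.32327709  0.07      ]
 [ 0.44014383 -0.32480285  0.07      ]
 [ 0.4188985  -0.32258017  0.07      ]
 [ 0.46138512 -0.32254454  0.07      ]] [[ 0.58748728 -0.36107055  0.052     ]] [[ 0.56131084 -0.22777916  0.022     ]]
```

```bash
python3 -m inch '85 -2.4 -1 5 3.6;85 0 0 35 0;85 0 0 30 0;85 0 0 17 0;85 0 0 10 0;85 0 0 0 0;40 0 0 0 0;40 0 0 0 0;40 0 0 0 0;40 0 0 0 0;40 0 0 0 0;40 0 0 0 0;40 0 0 0 0;40 0 0 0 0' 60
python3 - <<'E'
from h import *
plan(.560,-.2275,.12,86.5)
E
```

```text
t: 6.0
tool_pos: [0.4404, -0.3257, 0.0362]
orientation: [0.002, 0.729, 0.684, 0.0]
ft_force: [0.3, 0.0, 6.0]
grip_width: 0.0422
gripper_force: 60.8
t6.0 at [ 0.4404 -0.3257  0.0362] yaw 86.4 q7 0.32 tilt 0.20 -> spin(row) -0.1  tx 105.3 ty 113.4 tz -83.8
```

```bash
python3 -m inch '40 0 0 -15 0;40 0 0 -25 0;40 5 5 -20 0;40 20 22 0 0;40 25 28 0 0;40 25 28 0 0;40 15 16 0 0;40 9 9.5 0 0;40 5 5 0 0;40 0 0 0 0;40 0 0 0 0;40 0 0 0 0;40 0 0 0 0'
python3 - <<'E'
from h import *
plan(.5604,-.229,.052,86.4)
P,im=snap("wrist","w3"); print(proj([[.44,-.323,.07],[.5604,-.2275,.03]],"wrist",P))
print([(np.round(d["xyz"],4).tolist(),round(d["p"],2)) for l in ["foot_round","column_round"] for d in place_of(l,"wrist")])
E
```

```text
t: 7.08
tool_pos: [0.5567, -0.2307, 0.0939]
orientation: [-0.0, 0.73, 0.683, -0.001]
ft_force: [0.0, 0.5, -2.4]
grip_width: 0.0421
gripper_force: 61.6
t7.1 at [ 0.5567 -0.2307  0.0939] yaw 86.2 q7 0.08 tilt 0.13 -> spin(row) -0.2  tx 2.0 ty 3.6 tz 41.9
[[183.26297944 348.21258364]
 [325.4808156  212.03214895]]
[([0.562, -0.2307, 0.0133], 0.97)]
```

View pics/w3.png

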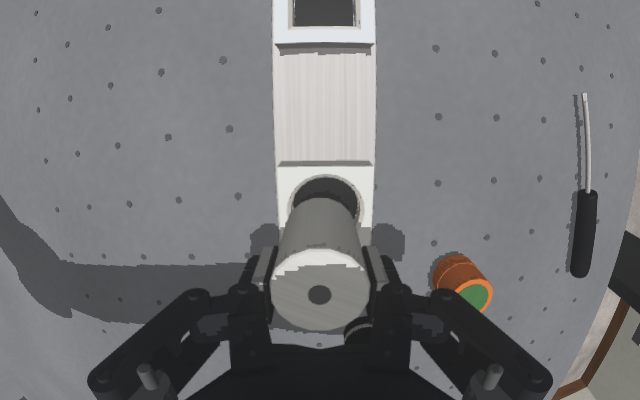

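```bash
python3 -m inch '40 2 3.6 0 0;40 0 0 8 0;40 0 0 8 0;40 0 0 8 0;40 0 0 6 0;40 0 0 6 0;40 0 0 4 0;40 0 0 2 0;40 0 0 0 0;40 0 0 0 0'
python3 - <<'E'
from h import *
plan(.5604,-.229,.052,86.4)
E
```

```text
t: 8.07
tool_pos: [0.5616, -0.2265, 0.0522]
orientation: [-0.001, 0.729, 0.684, -0.001]
ft_force: [-1.7, 0.2, -0.2]
grip_width: 0.0426
gripper_force: 61.7
t8.1 at [ 0.5616 -0.2265  0.0522] yaw 86.4 q7 0.05 tilt 0.10 -> spin(row) -0.0  tx -2.5 ty -1.1 tz 0.2
```

```bash
python3 -m inch '60 0 0 0 0;85 0 0 0 0;85 0 0 0 0;85 0 0 0 0;85 0 0 -10 0;85 0 0 -25 0;85 0 0 -30 0;85 0 0 -20 0;85 0 0 -10 0;85 0 0 0 0;85 0 0 0 0'
python3 - <<'E'
from h import *
plan(.438,.306,.15,86.5)
P,im=snap("wrist")
print([(l,np.round(d["xyz"],4).tolist(),round(d["p"],2)) for l in ["foot_round","column_round","lens"] for d in place_of(l,"wrist")])
d=regions_of("column_round","wrist")
if d:
    c=max(cv2.findContours(d[0]["region"].astype(np.uint8),0,1)[0],key=cv2.contourArea)[:,0,:]
    print(cv2.boundingRect(c)); X=ground(c,"wrist",.086,P); print(X.min(0),X.max(0))
E
```

```text
t: 8.98
tool_pos: [0.5625, -0.2266, 0.1477]
orientation: [0.0, 0.729, 0.684, 0.0]
ft_force: [-0.4, -0.4, 0.2]
grip_width: 0.0851
gripper_force: 0.0
t9.0 at [ 0.5625 -0.2266  0.1477] yaw 86.4 q7 0.10 tilt 0.06 -> spin(row) -0.1  tx 524.0 ty -156.8 tz -2.3
[('foot_round', [0.5911, -0.3584, -0.0003], 0.37), ('column_round', [0.5622, -0.2272, 0.0203], 0.71), ('lens', [0.5929, -0.3584, -0.0], 0.89), ('lens', [0.6733, -0.3033, 0.0018], 0.88)]
(289, 168, 59, 75)
[ 0.54031032 -0.24561241  0.086     ] [ 0.58170389 -0.19086511  0.086     ]
```

```bash
python3 -m inch '85 20 -6 0 0;85 38 -11.4 0 0;85 38 -11.4 0 0;85 38 -11.4 0 0;85 38 -11.4 0 0;85 38 -11.4 0 0;85 38 -11.4 0 0;85 38 -11.4 0 0;85 38 -11.4 0 0;85 38 -11.4 0 0;85 38 -11.4 0 0;85 38 -11.4 0 0;85 38 -11.4 0 0;85 25 -7.5 0 0;85 15 -4.5 0 0;85 8 -2.2 0 0;85 0 0 0 0;85 0 0 0 0;85 0 0 0 0;85 0 0 0 0'
python3 - <<'E'
from h import *
plan(.438,.306,.15,86.5)
P,im=snap("wrist","w4")
print([(l,np.round(d["xyz"],4).tolist(),round(d["p"],2)) for l in ["column_square","bar"] for d in place_of(l,"wrist")])
E
```

```text
t: 10.9
tool_pos: [0.4397, 0.3041, 0.1468]
orientation: [0.0, 0.73, 0.683, -0.001]
ft_force: [-0.1, -0.1, -0.5]
grip_width: 0.0851
gripper_force: 0.0
t10.9 at [0.4397 0.3041 0.1468] yaw 86.2 q7 -0.96 tilt 0.09 -> spin(row) -0.3  tx 1.8 ty -1.8 tz -3.2
[('column_square', [0.4403, 0.304, 0.002], 0.69), ('bar', [0.623, 0.1511, 0.0012], 0.8), ('bar', [0.2741, 0.3879, 0.0014], 0.76)]
```

View pics/w4.png

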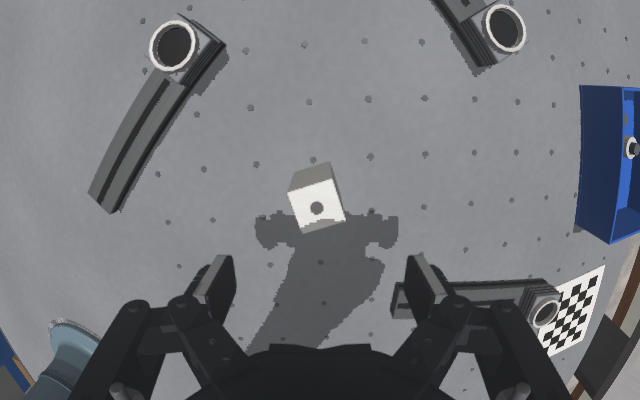

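Run:
```python
from h import *
P=camera_params("wrist"); im=cv2.imread("pics/w4.png"); g=cv2.cvtColor(im,6); m=(g>190).astype(np.uint8); m[:150]=0;m[250:]=0;m[:,:270]=0;m[:,360:]=0
c=max(cv2.findContours(m,0,1)[0],key=cv2.contourArea)[:,0,:]
r=cv2.minAreaRect((ground(c,"wrist",.07,P)[:,:2]*1000).astype(np.float32)); print(r,cv2.boundingRect(c))
for k in (0,90): plan(r[0][0]/1000,r[0][1]/1000,.036,r[2]+k)
```

```text
((436.6524658203125, 308.5748596191406), (35.05652618408203, 34.1651496887207), 13.706582069396973) (288, 179, 57, 48)
t11.1 at [0.4395 0.3051 0.1472] yaw 86.2 q7 -0.96 tilt 0.04 -> spin(row) 72.5  tx -2.0 ty -4.1 tz 111.2
t11.1 at [0.4395 0.3051 0.1472] yaw 86.2 q7 -0.96 tilt 0.04 -> spin(row) -17.5  tx 4.1 ty -2.0 tz 111.2
```

```bash
python3 -m inch '85 0 0 5 -6;85 0 0 10 -6;85 0 0 10 -5.5;85 4 -2 15 0;85 0 0 25 0;85 0 0 22 0;85 0 0 14 0;85 0 0 7 0;85 0 0 3 0;85 0 0 0 0;38 0 0 0 0;32 0 0 0 0;32 0 0 0 0;32 0 0 0 0;32 0 0 0 0;32 0 0 0 0;32 0 0 0 0;32 0 0 0 0;32 0 0 0 0' 60
python3 - <<'E'
from h import *
plan(.569,-.0785,.115,86.5)
E
```

```text
t: 12.63
tool_pos: [0.4369, 0.3106, 0.0373]
orientation: [0.0, 0.617, 0.787, 0.001]
ft_force: [-0.2, 0.5, 6.1]
grip_width: 0.0349
gripper_force: 61.4
t12.6 at [0.4369 0.3106 0.0373] yaw 103.9 q7 -0.81 tilt 0.12 -> spin(row) 17.4  tx -380.3 ty 155.6 tz -77.7
```

```bash
python3 -m inch '32 0 0 -15 5.8;32 0 0 -30 5.8;32 0 0 -30 5.8;32 -25 10 -5 0;32 -37 15 0 0;32 -37 15 0 0;32 -37 15 0 0;32 -37 15 0 0;32 -37 15 0 0;32 -37 15 0 0;32 -37 15 0 0;32 -37 15 0 0;32 -28 12 0 0;32 -17 7 0 0;32 -8 4 0 0;32 -4 2 0 0;32 0 0 0 0;32 0 0 0 0;32 0 0 0 0;32 0 0 0 0'
python3 - <<'E'
from h import *
P,im=snap("wrist","w5")
plan(.569,-.0765,.053,86.5)
print([(l,np.round(d["xyz"],4).tolist(),round(d["p"],2)) for l in ["foot_square","column_square"] for d in place_of(l,"wrist")])
E
```

```text
t: 14.3
tool_pos: [0.567, -0.0745, 0.1162]
orientation: [-0.0, 0.727, 0.686, 0.0]
ft_force: [0.7, 0.1, -2.3]
grip_width: 0.0352
gripper_force: 60.7
t14.3 at [ 0.5671 -0.0749  0.1163] yaw 86.7 q7 -0.19 tilt 0.04 -> spin(row) 0.2  tx -1.5 ty 2.0 tz 63.3
[('foot_square', [0.5641, -0.0793, 0.0122], 0.79), ('foot_square', [0.5631, -0.2274, 0.0159], 0.31)]
```

View pics/w5.png

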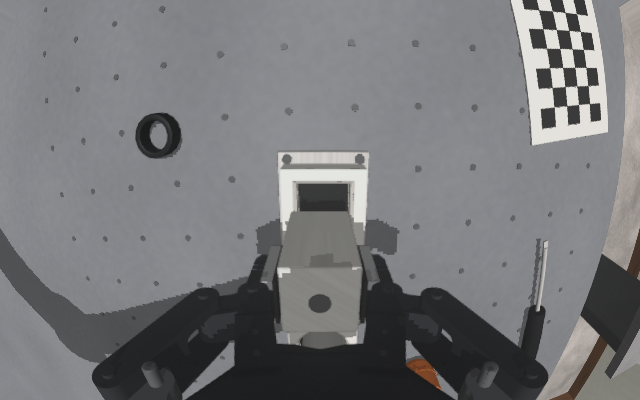

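```bash
python3 -m inch '32 -1.5 2.5 10 0;32 0 0 15 0;32 0 0 9 0;32 0 0 5 0;32 0 0 5 0;32 0 0 5 0;32 0 0 5 0'
python3 - <<'E'
from h import *
plan(.569,-.0765,.053,86.5); print(get_state()["ft_force"])
E
```

```text
t: 15.03
tool_pos: [0.5705, -0.0774, 0.066]
orientation: [-0.001, 0.729, 0.685, -0.001]
ft_force: [-13.4, 5.7, 40.5]
grip_width: 0.0354
gripper_force: 66.3
t15.0 at [ 0.5705 -0.0774  0.066 ] yaw 86.4 q7 -0.23 tilt 0.10 -> spin(row) -0.1  tx 0.8 ty -1.6 tz 13.0
[-13.37749467   5.73401974  40.54351649]
```

```bash
python3 -m inch '32 0 0 -4 0;32 1 -2 0 0;32 0 0 0 0;32 0 0 4 0;32 0 0 4 0;32 0 0 3 0'
python3 - <<'E'
from h import *
plan(.569,-.0765,.053,86.5); print(get_state()["ft_force"])
E
```

```text
t: 15.53
tool_pos: [0.5691, -0.0719, 0.0619]
orientation: [-0.002, 0.728, 0.685, 0.001]
ft_force: [-16.4, 11.4, 40.4]
grip_width: 0.035
gripper_force: 69.8
t15.5 at [ 0.5691 -0.0719  0.0619] yaw 86.5 q7 -0.23 tilt 0.22 -> spin(row) 0.0  tx -4.6 ty 0.2 tz 8.9
[-16.39340928  11.43903732  40.41833167]
```

```bash
python3 -m inch '32 0 0 -4 0;32 2 -2 0 0;32 0 0 0 0;32 0 0 4 0;32 0 0 3 0;32 0 0 2 0'
python3 - <<'E'
from h import *
plan(.569,-.0765,.053,86.5); print(get_state()["ft_force"])
P,im=snap("wrist","w6"); cv2.imwrite("pics/w6.png",cv2.resize(im[130:400,200:440,::-1],None,fx=2,fy=2))
E
```

```text
t: 16.03
tool_pos: [0.5701, -0.0685, 0.0577]
orientation: [0.0, 0.728, 0.686, 0.004]
ft_force: [-11.7, 11.2, 40.0]
grip_width: 0.0351
gripper_force: 74.1
t16.0 at [ 0.5701 -0.0685  0.0577] yaw 86.6 q7 -0.24 tilt 0.41 -> spin(row) 0.1  tx -8.0 ty -0.6 tz 4.7
[-11.69177996  11.17822109  39.97165894]
```

View pics/w6.png

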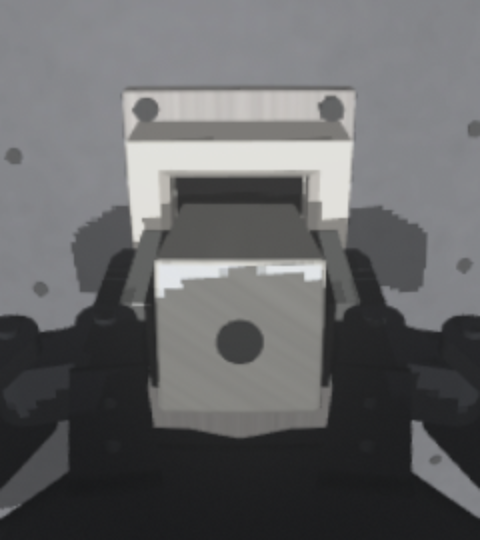

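Run:
```python
from h import *
P=camera_params("wrist"); f=lambda cx,cy:[200+cx/2,130+cy/2]
print("rim outer far",ground([f(160,170),f(320,170)],"wrist",.03,P).round(4).tolist())
print("inner far",ground([f(176,178),f(306,178)],"wrist",.027,P).round(4).tolist())
print("block far",ground([f(128,141),f(351,141)],"wrist",.03,P).round(4).tolist())
for z in (.086,.096,.1): print("coltop",z,ground([f(156,261),f(323,261),f(240,342)],"wrist",z,P).round(4).tolist())
print("vis edge of face/pocket", [ground([f(240,204)],"wrist",z,P).round(4).tolist() for z in (.016,.02,.03)])
```

```text
rim outer far [[0.5473, -0.0518, 0.03], [0.5942, -0.0546, 0.03]]
inner far [[0.5514, -0.0557, 0.027], [0.5903, -0.0581, 0.027]]
block far [[0.5388, -0.0423, 0.03], [0.6035, -0.0462, 0.03]]
coltop 0.086 [[0.5528, -0.0516, 0.086], [0.5877, -0.0538, 0.086], [0.5692, -0.0735, 0.086]]
coltop 0.096 [[0.5546, -0.0462, 0.096], [0.5865, -0.0482, 0.096], [0.5695, -0.0661, 0.096]]
coltop 0.1 [[0.5554, -0.044, 0.1], [0.586, -0.0459, 0.1], [0.5697, -0.0632, 0.1]]
vis edge of face/pocket [[[0.5698, -0.0701, 0.016]], [[0.5699, -0.0683, 0.02]], [[0.5701, -0.064, 0.03]]]
```

Run:
```python
from h import *
P=camera_params("wrist"); s=get_state(); print(s["tool_pos"],s["ft_force"])
# w5: tool was at (.5671,-.0749,.1163); express in current camera by shifting
off=np.array([.5671,-.0749,.1163])-s["tool_pos"]
for n,px,z in (("top",[320,266],.149),("bot",[320,212],.079)):
    print(n,(ground([px],"wrist",z-off[2],P)+off).round(4))
f=lambda cx,cy:[200+cx/2,130+cy/2]
print("w6 near top edge",ground([f(240,411)],"wrist",.084,P).round(4), "full visible top len")
```

```text
[ 0.57003321 -0.06824256  0.05752568] [-9.52610866 10.77224499 35.02841526]
top [[ 0.5674 -0.0594  0.149 ]]
bot [[ 0.5678 -0.0615  0.079 ]]
w6 near top edge [[ 0.5678 -0.0966  0.084 ]] full visible top len
```

```bash
python3 -m inch '32 0 0 -5 0;32 0 0 -15 0;32 0 0 -20 0;32 0 0 -15 0;32 0 0 0 0;32 0 0 0 0;32 0 0 0 0;32 0 0 0 0'
python3 - <<'E'
from h import *
P,im=snap("wrist","w7"); cv2.imwrite("pics/w7.png",cv2.resize(im[130:400,200:440,::-1],None,fx=2,fy=2))
print(get_state()["tool_pos"])
E
```

```text
t: 16.75
tool_pos: [0.5644, -0.0755, 0.1034]
orientation: [-0.001, 0.729, 0.685, -0.001]
ft_force: [0.0, -0.2, -2.5]
grip_width: 0.0353
gripper_force: 68.9
[ 0.56455702 -0.07543007  0.10350212]
```

View pics/w7.png

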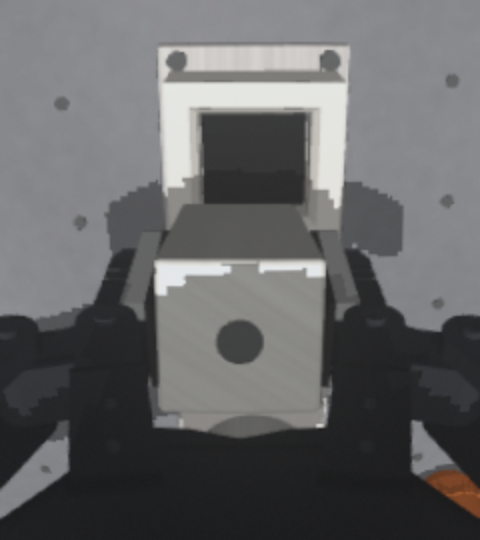

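Run:
```python
from h import *
P=camera_params("wrist"); f=lambda cx,cy:[200+cx/2,130+cy/2]
g=lambda p,z:ground([f(*q) for q in p],"wrist",z,P).round(4).tolist()
print("block far corners",g([(161,83),(348,83)],.03))
print("pocket rim outer far",g([(191,108),(318,108)],.03))
print("pocket inner far",g([(202,114),(307,114)],.027))
for z in (.12,.125,.13,.135,.14): print("top",z,g([(156,261),(323,261),(240,342),(240,411)],z))
for z in (.06,.065,.07): print("bot",z,g([(181,204),(298,204)],z))
```

```text
block far corners [[0.5378, -0.0429, 0.03], [0.6047, -0.0469, 0.03]]
pocket rim outer far [[0.5478, -0.0529, 0.03], [0.5935, -0.0556, 0.03]]
pocket inner far [[0.5513, -0.0562, 0.027], [0.5897, -0.0585, 0.027]]
top 0.12 [[0.5454, -0.0652, 0.12], [0.5839, -0.0675, 0.12], [0.5634, -0.0894, 0.12], [0.5619, -0.1131, 0.12]]
top 0.125 [[0.5463, -0.0625, 0.125], [0.5834, -0.0647, 0.125], [0.5636, -0.0857, 0.125], [0.5622, -0.1084, 0.125]]
top 0.13 [[0.5473, -0.0597, 0.13], [0.5828, -0.0619, 0.13], [0.5638, -0.082, 0.13], [0.5625, -0.1038, 0.13]]
top 0.135 [[0.5482, -0.057, 0.135], [0.5822, -0.059, 0.135], [0.5641, -0.0783, 0.135], [0.5628, -0.0991, 0.135]]
top 0.14 [[0.5492, -0.0542, 0.14], [0.5816, -0.0562, 0.14], [0.5643, -0.0746, 0.14], [0.5631, -0.0945, 0.14]]
bot 0.06 [[0.5447, -0.0772, 0.06], [0.5829, -0.0795, 0.06]]
bot 0.065 [[0.5453, -0.075, 0.065], [0.5825, -0.0773, 0.065]]
bot 0.07 [[0.546, -0.0728, 0.07], [0.5822, -0.075, 0.07]]
```

```bash
python3 -m inch '32 6 2 0 0;32 6 1.5 0 0;32 2.8 .4 0 0;32 0 0 10 0;32 0 0 8 0;32 0 0 6 0;32 0 0 0 0;32 0 0 0 0;32 0 0 0 0;32 0 0 0 0;32 0 0 0 0;32 0 0 0 0'
python3 - <<'E'
from h import *
P,im=snap("wrist","w8"); cv2.imwrite("pics/w8.png",cv2.resize(im[130:400,200:440,::-1],None,fx=2,fy=2))
print(get_state()["tool_pos"],get_state()["ft_force"])
E
```

```text
t: 17.8
tool_pos: [0.5712, -0.061, 0.0817]
orientation: [0.0, 0.729, 0.685, 0.0]
ft_force: [-0.3, 0.7, -2.9]
grip_width: 0.0354
gripper_force: 68.8
[ 0.57109275 -0.06095057  0.0816712 ] [-0.28334444  0.36850273 -2.84474702]
```

View pics/w8.png

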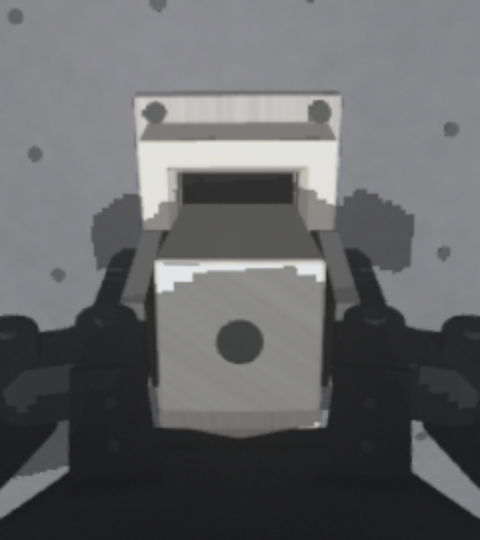

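```bash
python3 -m inch '32 1.2 -1.2 0 0;32 0 0 4 0;32 0 0 4 0;32 0 0 4 0;32 0 0 3 0;32 0 0 2 0;32 0 0 2 0;32 0 0 0 0;32 0 0 0 0'
python3 - <<'E'
from h import *
s=get_state(); print(s["tool_pos"],s["ft_force"],s["moment"])
E
```

```text
t: 18.6
tool_pos: [0.5696, -0.0596, 0.0621]
orientation: [-0.0, 0.729, 0.685, -0.0]
ft_force: [0.7, 0.6, -1.9]
grip_width: 0.0354
gripper_force: 68.8
[ 0.56961843 -0.05957239  0.06212685] [ 0.74028505  0.57754111 -1.85234017] [-0.00782892 -0.0052459   0.03205967]
```

```bash
python3 -m inch '32 0 0 2 0;32 0 0 1 0;32 0 0 0 0;32 0 0 0 0' && python3 -m inch '32 0 0 1.5 0;32 0 0 1 0;32 0 0 0 0;32 0 0 0 0'
```

```text
t: 18.93
tool_pos: [0.5696, -0.0596, 0.0593]
orientation: [-0.0, 0.729, 0.685, -0.0]
ft_force: [-0.4, 0.6, -2.1]
grip_width: 0.0351
gripper_force: 68.8
t: 19.27
tool_pos: [0.5696, -0.0597, 0.0567]
orientation: [-0.0, 0.729, 0.685, -0.0]
ft_force: [-0.9, 0.1, -2.9]
grip_width: 0.0358
gripper_force: 68.8
```

```bash
python3 -m inch '32 0 0 1.5 0;32 0 0 1 0;32 0 0 0 0;32 0 0 0 0' && python3 -m inch '32 0 0 1.5 0;32 0 0 0 0;32 0 0 0 0'
```

```text
t: 19.6
tool_pos: [0.5697, -0.0602, 0.0542]
orientation: [0.0, 0.729, 0.685, -0.0]
ft_force: [0.1, -0.2, -2.7]
grip_width: 0.0351
gripper_force: 68.8
t: 19.85
tool_pos: [0.5699, -0.0605, 0.0529]
orientation: [0.0, 0.729, 0.685, -0.0]
ft_force: [1.0, -2.4, -1.0]
grip_width: 0.0353
gripper_force: 68.9
```

```bash
python3 -m inch '42 0 0 0 0;50 0 0 0 0;60 0 0 0 0;85 0 0 0 0;85 0 0 0 0;85 0 0 0 0;85 0 0 -10 0;85 0 0 -25 0;85 0 0 -30 0;85 0 0 -20 0;85 0 0 -10 0;85 0 0 0 0;85 0 0 0 0;85 0 0 0 0;85 0 0 0 0'
python3 - <<'E'
from h import *
P,im=snap("wrist","w9"); cv2.imwrite("pics/w9.png",cv2.resize(im[60:400,160:480,::-1],None,fx=1.7,fy=1.7))
print(get_state()["tool_pos"])
print([(l,np.round(d["xyz"],4).tolist(),round(d["p"],2)) for l in ["foot_square","column_square","column_round"] for d in place_of(l,"wrist")])
E
```

```text
t: 21.1
tool_pos: [0.5681, -0.0596, 0.1459]
orientation: [-0.001, 0.729, 0.685, -0.001]
ft_force: [0.4, 0.3, -0.2]
grip_width: 0.0849
gripper_force: 0.0
[ 0.56820955 -0.05957765  0.14590693]
[('column_round', [0.5616, -0.2273, 0.0168], 0.7)]
```

View pics/w9.png

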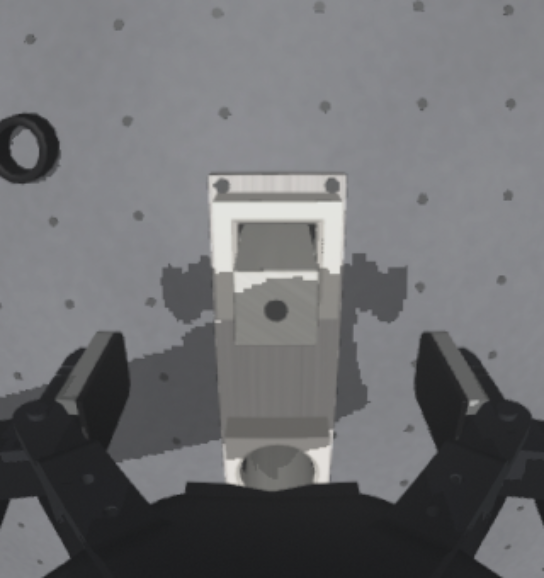

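Run:
```python
from h import *
P=camera_params("wrist"); f=lambda cx,cy:[160+cx/1.7,60+cy/1.7]
for z in (.086,.09): print(ground([f(*q) for q in [(235,271),(318,271),(234,345),(318,345),(276,310)]],"wrist",z,P).round(4).tolist())
print("vis floor edge",ground([f(277,226)],"wrist",.027,P),ground([f(277,224)],"wrist",.016,P))
print("top view:"); Pt,im=snap("top")
print([(l,np.round(d["xyz"],4).tolist(),round(d["p"],2)) for l in ["column_square","bar"] for d in place_of(l,"top")])
plan(.622,.15,.2,0)
```

```text
[[0.5533, -0.0594, 0.086], [0.5875, -0.0615, 0.086], [0.5497, -0.0943, 0.086], [0.5866, -0.0966, 0.086], [0.5691, -0.0782, 0.086]]
[[0.5537, -0.0578, 0.09], [0.5873, -0.0599, 0.09], [0.5502, -0.0921, 0.09], [0.5863, -0.0943, 0.09], [0.5692, -0.0763, 0.09]]
vis floor edge [[ 0.5712122  -0.05866226  0.027     ]] [[ 0.57118182 -0.06082054  0.016     ]]
top view:
[('column_square', [0.5658, -0.0762, 0.0139], 0.49), ('bar', [0.2707, 0.3851, 0.0024], 0.83), ('bar', [0.6253, 0.1518, -0.0019], 0.75), ('bar', [0.5582, 0.5201, -0.0002], 0.71)]
t21.4 at [ 0.5695 -0.0595  0.1474] yaw 86.5 q7 -0.20 tilt 0.04 -> spin(row) 86.5  tx 52.5 ty -209.5 tz -52.6
```

```bash
python3 -m inch '85 0 0 -5 6.65;85 0 0 -5 6.65;85 0 0 -5 6.65;85 0 0 -5 6.65;85 0 0 -5 6.65;85 0 0 -5 6.65;85 0 0 -5 6.65;85 0 0 -5 6.65;85 0 0 -5 6.65;85 0 0 -5 6.65;85 0 0 0 6.65;85 0 0 0 6.65;85 0 0 0 6.65;85 10 -30 0 0;85 13 -38 0 0;85 13 -38 0 0;85 13 -38 0 0;85 13 -35 0 0;85 8 -20 0 0;85 3 -10 0 0' && python3 -m inch '85 0 0 0 0;85 0 0 0 0;85 0 0 0 0;85 0 0 0 0'
python3 - <<'E'
from h import *
P,im=snap("wrist","w10")
plan(.661,.153,.1,0)
print([(l,np.round(d["xyz"],4).tolist(),round(d["p"],2)) for l in ["bar"] for d in place_of(l,"wrist")])
for d in regions_of("bar","wrist")[:2]:
    c=max(cv2.findContours(d["region"].astype(np.uint8),0,1)[0],key=cv2.contourArea)[:,0,:]
    print(d["p"],cv2.boundingRect(c),cv2.minAreaRect((ground(c,"wrist",.02,P)[:,:2]*1000).astype(np.float32)))
E
```

```text
t: 23.12
tool_pos: [0.6426, 0.1557, 0.1978]
orientation: [-0.002, 1.0, 0.004, 0.0]
ft_force: [0.5, 0.5, 0.4]
grip_width: 0.085
gripper_force: 0.0
t: 23.45
tool_pos: [0.6427, 0.1457, 0.1976]
orientation: [0.001, 1.0, -0.002, -0.0]
ft_force: [0.4, -0.4, 0.2]
grip_width: 0.0849
gripper_force: 0.0
t23.5 at [0.6427 0.1461 0.1978] yaw -0.2 q7 -1.98 tilt 0.10 -> spin(row) -0.2  tx 18.3 ty -6.9 tz 97.8
[('bar', [0.6264, 0.1524, 0.0006], 0.96), ('bar', [0.2752, 0.3869, -0.0003], 0.95), ('bar', [0.5618, 0.5177, 0.001], 0.66)]
0.83 (160, 358, 40, 37) ((297.0254821777344, 390.60833740234375), (79.97749328613281, 68.58843994140625), 46.441253662109375)
0.81 (41, 185, 77, 91) ((568.715576171875, 513.7387084960938), (56.053043365478516, 236.09852600097656), 33.49876022338867)
```

View pics/w10.png

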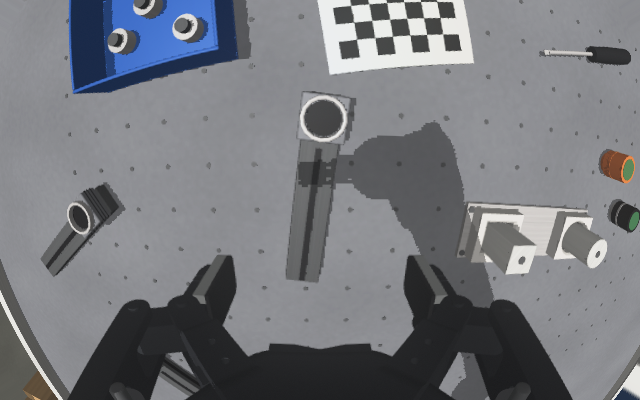

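Run:
```python
from h import *
P=camera_params("wrist"); im=cv2.imread("pics/w10.png"); g=cv2.cvtColor(im,6)
m=(g>200).astype(np.uint8); m[:85]=0;m[150:]=0;m[:,:290]=0;m[:,360:]=0
c=max(cv2.findContours(m,0,1)[0],key=cv2.contourArea)[:,0,:]
X=(ground(c,"wrist",.056,P)[:,:2]*1000).astype(np.float32); col,r=cv2.minEnclosingCircle(X); print("collar",col,r)
E_=ground([[286,279],[318,282],[301,142],[339,142]],"wrist",.02,P)[:,:2]*1000; print(E_)
e=E_[:2].mean(0); d=np.array(col)-e; print("len",np.linalg.norm(d),"yaw",np.degrees(np.arctan2(d[1],d[0])))
u=d/np.linalg.norm(d); o=np.array(col)-85*u; b=o+38*u; print("origin",o,"bal",b)
plan(b[0]/1000,b[1]/1000,.0,np.degrees(np.arctan2(u[1],u[0])))
```

```text
collar (707.1973876953125, 143.98593139648438) 21.153846740722656
[[516.97313693 188.32269395]
 [512.89999721 149.43252586]
 [680.9240439  166.26341654]
 [680.81375841 126.92491085]]
len 193.86546573627135 yaw -7.376951310107848
origin [622.90094175 154.89964759] bal [660.5864117  150.02057447]
t23.6 at [0.6427 0.1472 0.1979] yaw -0.1 q7 -1.98 tilt 0.06 -> spin(row) 7.2  tx 17.4 ty -5.1 tz 197.9
```

```bash
python3 -m inch '85 8 -2.5 10 3.6;85 9 -3 15 3.6;85 0 0 30 0;85 0 0 35 0;85 0 0 30 0;85 0 0 20 0;85 0 0 10 0;85 0 0 5 0;85 0 0 0 0;85 0 0 0 0;85 0 0 0 0'
python3 - <<'E'
from h import *
plan(.6606,.150,.0,-7.3)
P,im=snap("wrist","w11")
E
```

```text
t: 24.52
tool_pos: [0.6616, 0.1549, 0.0452]
orientation: [-0.001, 0.998, -0.063, 0.002]
ft_force: [0.6, -0.8, 0.1]
grip_width: 0.085
gripper_force: 0.0
t24.5 at [0.6616 0.1549 0.0452] yaw -7.2 q7 -2.15 tilt 0.24 -> spin(row) 0.1  tx -0.4 ty 4.9 tz 45.2
```

View pics/w11.png

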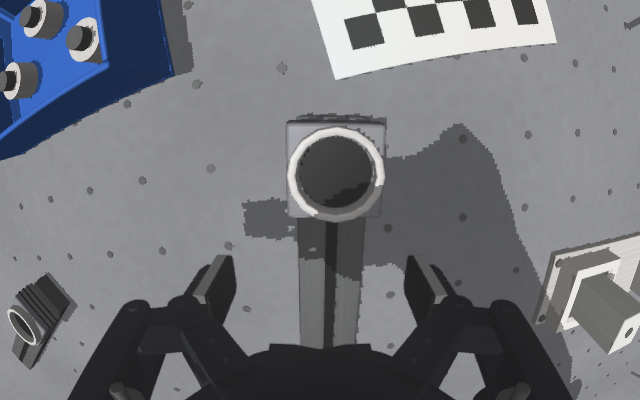

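Run:
```python
from h import *
s,R,y=pose(); P,im=snap("wrist"); g=cv2.cvtColor(im,7)
m=(g>200).astype(np.uint8); m[:115]=0;m[230:]=0;m[:,:275]=0;m[:,395:]=0
c=max(cv2.findContours(m,0,1)[0],key=cv2.contourArea)[:,0,:]; print(cv2.boundingRect(c))
col,r=cv2.minEnclosingCircle((ground(c,"wrist",.056,P)[:,:2]*1000).astype(np.float32)); print(col,r)
for yw in(-7.3,):
    a=np.radians(yw); u=np.array([np.cos(a),np.sin(a)]); b=np.array(col)-47*u; print(b); plan(b[0]/1000,b[1]/1000,0,yw)
# edges of bar rows
print(ground([[299,330],[355,330],[300,230],[364,230]],"wrist",.02,P).round(4).tolist())
```

```text
(288, 128, 96, 88)
(707.458984375, 142.05438232421875) 21.194034576416016
[660.83994557 148.02641893]
t24.6 at [0.6613 0.1548 0.0449] yaw -7.2 q7 -2.15 tilt 0.21 -> spin(row) 0.1  tx 0.4 ty 6.8 tz 44.9
[[0.5924, 0.1783, 0.02], [0.5872, 0.1392, 0.02], [0.6689, 0.1656, 0.02], [0.6641, 0.1282, 0.02]]
```

```bash
python3 -m inch '85 .4 4 0 .5;85 0 2.5 5 0;85 0 0 12 0;85 0 0 12 0;85 0 0 8 0;85 0 0 5 0;85 0 0 3 0;85 0 0 0 0;85 0 0 0 0;85 0 0 0 0'
python3 - <<'E'
from h import *
plan(.6608,.148,.0,-7.6)
E
```

```text
t: 25.45
tool_pos: [0.6599, 0.1482, -0.0017]
orientation: [-0.0, 0.998, -0.067, 0.001]
ft_force: [-0.4, -0.4, -0.3]
grip_width: 0.085
gripper_force: 0.0
t25.4 at [ 0.6599  0.1482 -0.0017] yaw -7.7 q7 -2.16 tilt 0.06 -> spin(row) -0.1  tx 1.0 ty 0.0 tz -1.7
```

```bash
python3 -m inch '70 1 0 -1 0;50 0 0 0 0;40 0 0 0 0;36 0 0 0 0;36 0 0 0 0;36 0 0 0 0;36 0 0 0 0;36 0 0 0 0;36 0 0 0 0;36 0 0 0 0' 100 && python3 -m inch '36 0 0 -4 0;36 0 0 -4 0;36 0 0 -4 0;36 0 0 0 0;36 0 0 0 0'
python3 - <<'E'
from h import *
plan(.6608,.148,.0,-7.6); s=get_state(); print(s["ft_force"],s["moment"],s["gripper_force"])
E
```

```text
t: 26.28
tool_pos: [0.661, 0.1482, -0.0002]
orientation: [-0.0, 0.998, -0.067, 0.001]
ft_force: [-0.4, 1.6, 6.4]
grip_width: 0.0383
gripper_force: 99.3
t: 26.7
tool_pos: [0.6597, 0.1474, 0.0101]
orientation: [0.0, 0.998, -0.067, -0.001]
ft_force: [-0.7, 0.3, -4.9]
grip_width: 0.0381
gripper_force: 99.0
t26.7 at [0.6597 0.1474 0.0101] yaw -7.7 q7 -2.15 tilt 0.07 -> spin(row) -0.1  tx 1.0 ty -0.8 tz 10.1
[-0.65746082  0.26271378 -4.89430844] [ 0.00433376 -0.00631798  0.01969057] 99.01163220405579
```

```bash
python3 -m inch '36 0 0 -6 -2;36 0 0 -10 -3.5;36 0 0 -12 -5;36 0 0 -12 -5;36 0 0 -12 -5.3;36 0 0 -12 -5.3;36 0 0 -12 -5.3;36 0 0 -12 -5.3;36 0 0 -12 -5.3;36 0 0 -12 -5.3;36 0 0 -8 -5.3;36 0 0 -4 -5.3;36 0 0 0 -5.3;36 0 0 0 -5.3;36 0 0 0 -5.3;36 0 0 0 -5.3;36 0 0 0 -5.3;36 0 0 0 -5.3;36 0 0 0 -3;36 0 0 0 -2'
python3 - <<'E'
from h import *
plan(.5673,-.1146,.125,86.6); s=get_state(); print(s["ft_force"],s["moment"],s["gripper_force"])
E
```

```text
t: 28.37
tool_pos: [0.6597, 0.1468, 0.1337]
orientation: [-0.0, 0.725, 0.689, -0.001]
ft_force: [-0.1, 1.0, -5.6]
grip_width: 0.0378
gripper_force: 99.1
t28.4 at [0.6597 0.1468 0.1337] yaw 87.1 q7 -0.62 tilt 0.11 -> spin(row) 0.5  tx -266.4 ty -76.7 tz 8.7
[-0.14887969  0.97607455 -5.64266927] [-0.00038266  0.05244941 -0.00771189] 99.11049127578735
```

```bash
python3 -m inch '36 -8 -2 0 .3;36 -16 -5 0 .2;36 -24 -7 0 0;36 -30 -8.7 0 0;36 -30 -8.7 0 0;36 -30 -8.7 0 0;36 -30 -8.7 0 0;36 -30 -8.7 0 0;36 -28 -8 0 0;36 -20 -5.7 0 0;36 -12 -3.5 0 0;36 -6 -1.5 0 0;36 -2.4 -.5 0 0;36 0 0 0 0;36 0 0 0 0;36 0 0 0 0;36 0 0 0 0'
python3 - <<'E'
from h import *
plan(.5673,-.1146,.090,86.6); s=get_state(); print(s["ft_force"],s["moment"],s["gripper_force"])
P,im=snap("wrist","w12"); g=cv2.cvtColor(im,7); print(proj([s["tool_pos"]+[.0,.047,.056]],"wrist",P))
Ps,ims=snap("side"); cv2.imwrite("pics/s12.png",cv2.resize(ims[60:260,220:520,::-1],None,fx=2.6,fy=2.6))
E
```

```text
t: 29.78
tool_pos: [0.5683, -0.1114, 0.1349]
orientation: [-0.0, 0.727, 0.686, 0.001]
ft_force: [-0.2, -0.4, -6.4]
grip_width: 0.038
gripper_force: 99.2
t29.8 at [ 0.5683 -0.1114  0.1349] yaw 86.7 q7 -0.19 tilt 0.07 -> spin(row) 0.1  tx -3.3 ty -0.8 tz 44.9
[-0.23721808 -0.40854083 -6.37946721] [ 0.01186585 -0.04222434  0.0223126 ] 99.1698682308197
[[312.46878529 213.71321531]]
```

View pics/s12.png

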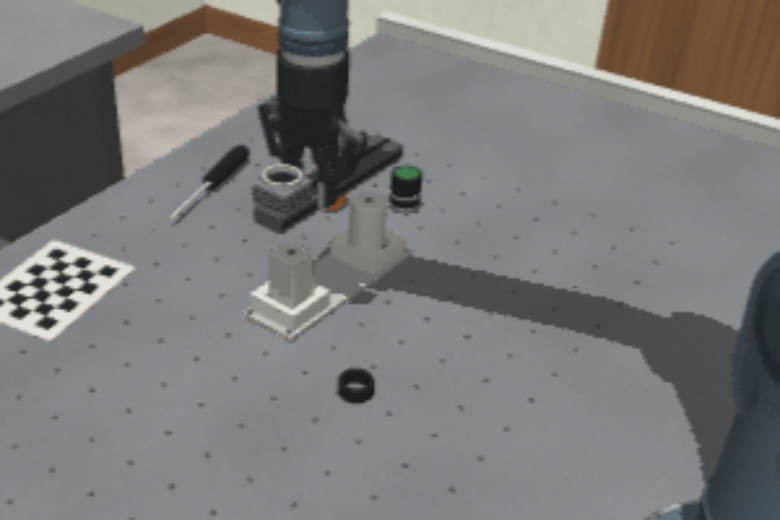

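Run:
```python
from h import *
s,R,y=pose(); P,im=snap("wrist"); g=cv2.cvtColor(im,7)
u0,v0=proj([s["tool_pos"]+[.003,.047,.056]],"wrist",P)[0].astype(int)
m=(g>190).astype(np.uint8); k=np.zeros_like(m); k[v0-70:v0+60,u0-65:u0+65]=1; m*=k
c=max(cv2.findContours(m,0,1)[0],key=cv2.contourArea)[:,0,:]; print(u0,v0,cv2.boundingRect(c))
print(cv2.minEnclosingCircle((ground(c,"wrist",s["tool_pos"][2]+.056,P)[:,:2]*1000).astype(np.float32)))
a=np.radians(86.6);t=np.array([.565,-.1525])+.085*np.array([np.cos(a),np.sin(a)]);print("collar target",t, "tool",s["tool_pos"])
plan(.5673,-.1146,.09,86.6)
```

```text
322 213 (257, 143, 130, 130)
((570.2665405273438, -64.48015594482422), 21.266077041625977)
collar target [ 0.57004104 -0.06764961] tool [ 0.56806377 -0.1122096   0.13482558]
t29.9 at [ 0.568  -0.1126  0.1348] yaw 86.6 q7 -0.19 tilt 0.02 -> spin(row) 0.0  tx -2.0 ty -0.5 tz 44.8
```

```bash
python3 -m inch '36 -1.5 -.4 4 0;36 -1 0 8 0;36 0 0 10 0;36 0 0 8 0;36 0 0 6 0;36 0 0 4 0;36 0 0 3 0;36 0 0 2 0;36 0 0 1 0;36 0 0 0 0;36 0 0 0 0'
python3 - <<'E'
from h import *
plan(.5673,-.1146,.086,86.6); s=get_state(); print(s["ft_force"],s["moment"])
E
```

```text
t: 30.85
tool_pos: [0.5675, -0.116, 0.0891]
orientation: [0.0, 0.728, 0.685, 0.0]
ft_force: [0.4, -0.4, -5.1]
grip_width: 0.0383
gripper_force: 99.2
t30.9 at [ 0.5675 -0.116   0.0891] yaw 86.5 q7 -0.22 tilt 0.04 -> spin(row) -0.1  tx 1.4 ty -0.3 tz 3.1
[ 0.35322991 -0.37961964 -5.07338743] [-0.0234158  -0.01892552 -0.00884135]
```

```bash
python3 -m inch '36 .5 0 1 0;36 0 0 1 0;36 0 0 1 0;36 0 0 0 0;36 0 0 0 0' && python3 -m inch '36 0 0 .5 0;36 0 0 .5 0;36 0 0 0 0;36 0 0 0 0'
```

```text
t: 31.27
tool_pos: [0.5672, -0.1155, 0.0858]
orientation: [-0.0, 0.728, 0.685, -0.0]
ft_force: [0.0, -0.3, -4.6]
grip_width: 0.0378
gripper_force: 99.1
t: 31.6
tool_pos: [0.5673, -0.1156, 0.0857]
orientation: [0.0, 0.728, 0.685, -0.0]
ft_force: [-3.0, 0.5, 3.1]
grip_width: 0.0381
gripper_force: 100.2
```

```bash
python3 -m inch '45 0 0 0 0;60 0 0 0 0;85 0 0 0 0;85 0 0 0 0;85 0 0 0 0;85 0 0 -6 0;85 0 0 -15 0;85 0 0 -25 0;85 0 0 -30 0;85 0 0 -25 0;85 0 0 -12 0;85 0 0 -6 0;85 0 0 0 0;85 0 0 0 0;85 0 0 0 0;85 0 0 0 0'
python3 - <<'E'
from h import *
s,R,y=pose(); P,im=snap("wrist","w13"); g=cv2.cvtColor(im,7)
u0,v0=proj([.570,-.0676,.142],"wrist",P)[0].astype(int)
m=(g>190).astype(np.uint8); k=np.zeros_like(m); k[v0-55:v0+55,u0-55:u0+55]=1; m*=k
for c in cv2.findContours(m,0,1)[0]:
    if len(c)>20: print(u0,v0,cv2.boundingRect(c),cv2.minEnclosingCircle((ground(c[:,0,:],"wrist",.142,P)[:,:2]*1000).astype(np.float32)))
print([(l,np.round(d["xyz"],4).tolist(),round(d["p"],2)) for l in ["bar","lens"] for d in place_of(l,"wrist")])
d=[d for d in regions_of("bar","wrist")][0]; c=max(cv2.findContours(d["region"].astype(np.uint8),0,1)[0],key=cv2.contourArea)[:,0,:]; print(cv2.boundingRect(c))
plan(.590,-.360,.2,86.6)
E
```

```text
t: 32.93
tool_pos: [0.5659, -0.1155, 0.2018]
orientation: [-0.002, 0.728, 0.685, -0.001]
ft_force: [-0.3, 0.1, -0.8]
grip_width: 0.0849
gripper_force: 0.0
322 150 (348, 180, 7, 25) ((587.61962890625, -97.29157257080078), 8.712224960327148)
322 150 (348, 103, 9, 13) ((591.2171020507812, -41.47199630737305), 4.118196487426758)
322 150 (287, 102, 69, 103) ((566.1466674804688, -69.9583511352539), 38.92633819580078)
[('bar', [0.5653, -0.1557, 0.0863], 0.72), ('lens', [0.5907, -0.362, 0.0002], 0.57), ('lens', [0.674, -0.3051, 0.0015], 0.55)]
(289, 111, 68, 228)
t33.1 at [ 0.5667 -0.1154  0.2029] yaw 86.5 q7 -0.13 tilt 0.09 -> spin(row) -0.1  tx -242.8 ty 37.7 tz 2.9
```

```bash
python3 - <<'E'
from h import *
im=cv2.imread("pics/w13.png"); P=camera_params("wrist"); g=cv2.cvtColor(im,6)
u0,v0=proj([.570,-.0695,.142],"wrist",P)[0].astype(int)
n,lab,st,ce=cv2.connectedComponentsWithStats((g<80).astype(np.uint8)); k=lab[v0,u0]; print(u0,v0,k,st[k],ce[k])
print(ground([ce[k]],"wrist",.142,P),ground([ce[k]],"wrist",.134,P))
E
python3 -m inch '85 -15 2 0 0;85 -30 4.5 0 0;85 -38 6 0 0;85 -38 6 0 0;85 -38 6 10 0;85 -35 6 20 0;85 -25 4 20 0;85 -14 2 15 0;85 -7 1.2 10 0;85 -3 0 5 0;85 0 0 0 0;85 0 0 0 0;85 0 0 0 0;85 0 0 0 0'
python3 - <<'E'
from h import *
P,im=snap("wrist","w14"); plan(.59,-.3605,.02,86.5)
hsv=cv2.cvtColor(im,cv2.COLOR_RGB2HSV); u0,v0=proj([.59,-.3605,.052],"wrist",P)[0].astype(int)
m=((hsv[...,0]>40)&(hsv[...,0]<95)&(hsv[...,1]>80)).astype(np.uint8)
n,lab,st,ce=cv2.connectedComponentsWithStats(m); print(u0,v0)
for i in range(1,n):
    if st[i,4]>60: print(st[i],ce[i],ground([ce[i]],"wrist",.052,P))
print([(np.round(d["xyz"],4).tolist(),round(d["p"],2)) for d in place_of("lens","wrist")])
E
```

```text
321 153 25 [ 298  126   49   47 1832] [322.31386463 149.03984716]
[[ 0.57087053 -0.06685549  0.142     ]] [[ 0.57086028 -0.06804975  0.134     ]]
t: 34.3
tool_pos: [0.5916, -0.3586, 0.1256]
orientation: [0.001, 0.727, 0.686, 0.001]
ft_force: [0.6, 0.4, 0.1]
grip_width: 0.0847
gripper_force: 0.0
t34.4 at [ 0.5914 -0.359   0.1255] yaw 86.7 q7 0.18 tilt 0.14 -> spin(row) 0.2  tx -1.6 ty -1.3 tz 105.5
317 214
[ 408  113   39   43 1319] [426.95905989 133.86580743] [[ 0.67212693 -0.30383698  0.052     ]]
[ 298  195   43   40 1365] [318.97216117 214.6996337 ] [[ 0.59072013 -0.36078415  0.052     ]]
[([0.5903, -0.3601, 0.0006], 0.9), ([0.6746, -0.3032, -0.0011], 0.66)]
```

```bash
python3 -m inch '85 -1.8 -.6 5 0;85 0 0 15 0;85 0 0 25 0;85 0 0 25 0;85 0 0 18 0;85 0 0 12 0;85 0 0 6 0;85 0 0 3 0;85 0 0 0 0;85 0 0 0 0;85 0 0 0 0;60 0 0 0 0;38 0 0 0 0;38 0 0 0 0;38 0 0 0 0;38 0 0 0 0;38 0 0 0 0;38 0 0 0 0;38 0 0 0 0' 40
python3 - <<'E'
from h import *
plan(.5709,-.0675,.165,86.5)
P,im=snap("wrist"); hsv=cv2.cvtColor(im,cv2.COLOR_RGB2HSV)
m=((hsv[...,0]>40)&(hsv[...,0]<95)&(hsv[...,1]>80)).astype(np.uint8)
n,lab,st,ce=cv2.connectedComponentsWithStats(m)
for i in range(1,n):
    if st[i,4]>60: print(st[i],ce[i],ground([ce[i]],"wrist",.052,P))
E
```

```text
t: 35.98
tool_pos: [0.5899, -0.3624, 0.0155]
orientation: [0.001, 0.728, 0.685, 0.0]
ft_force: [-0.9, 0.2, 3.8]
grip_width: 0.04
gripper_force: 40.4
t36.0 at [ 0.5899 -0.3624  0.0155] yaw 86.5 q7 0.14 tilt 0.06 -> spin(row) 0.0  tx 293.2 ty -37.0 tz -149.5
[ 487  117   60   77 3628] [516.41179713 155.15683572] [[ 0.67107495 -0.30359423  0.052     ]]
[ 281  267   77   62 3751] [319.23273794 297.56838176] [[ 0.58932505 -0.35969709  0.052     ]]
```

```bash
python3 -m inch '38 0 0 -10 0;38 0 0 -25 0;38 0 0 -35 0;38 0 0 -35 0;38 0 0 -30 0;38 0 0 -20 0;38 10 -1 -10 0;38 22 -2.8 0 0;38 34 -4.3 0 0;38 36 -4.5 0 0;38 36 -4.5 0 0;38 36 -4.5 0 0;38 36 -4.5 0 0;38 32 -4 0 0;38 23 -3 0 0;38 14 -2 0 0;38 8 -1.2 0 0;38 4 -.5 0 0;38 0 0 0 0;38 0 0 0 0' && python3 -m inch '38 0 0 0 0;38 0 0 0 0;38 0 0 0 0;38 0 0 0 0'
python3 - <<'E'
from h import *
plan(.5711,-.0692,.149,86.5)
P,im=snap("wrist","w15"); s=get_state(); hsv=cv2.cvtColor(im,cv2.COLOR_RGB2HSV)
m=((hsv[...,0]>40)&(hsv[...,0]<95)&(hsv[...,1]>80)).astype(np.uint8)
n,lab,st,ce=cv2.connectedComponentsWithStats(m)
for i in range(1,n):
    if st[i,4]>60: print(st[i],ce[i],ground([ce[i]],"wrist",s["tool_pos"][2]+.0365,P))
E
```

```text
t: 37.7
tool_pos: [0.5702, -0.0716, 0.1794]
orientation: [0.0, 0.729, 0.684, -0.001]
ft_force: [0.2, 0.3, -0.2]
grip_width: 0.0403
gripper_force: 40.5
t: 38.03
tool_pos: [0.5704, -0.0704, 0.1797]
orientation: [0.0, 0.729, 0.685, -0.0]
ft_force: [0.3, -0.8, -0.7]
grip_width: 0.0401
gripper_force: 40.5
t38.0 at [ 0.5704 -0.0704  0.1797] yaw 86.4 q7 -0.23 tilt 0.01 -> spin(row) -0.1  tx 1.2 ty 0.6 tz 30.7
[ 281  267   77   62 3747] [319.35788631 297.71363758] [[ 0.56984881 -0.06772214  0.216273  ]]
[408 354  14  15 156] [414.03846154 360.05128205] [[ 0.61471292 -0.11282987  0.216273  ]]
```

```bash
python3 -m inch '38 .5 .8 3 0;38 0 0 6 0;38 0 0 6 0;38 0 0 3 0;38 0 0 0 0;38 0 0 0 0;38 0 0 2 0;38 0 0 2 0;38 0 0 1 0;38 0 0 0 0;38 0 0 0 0'
python3 - <<'E'
from h import *
s=get_state(); print(s["tool_pos"],s["ft_force"],s["moment"])
E
```

```text
t: 39.0
tool_pos: [0.5711, -0.069, 0.1568]
orientation: [0.0, 0.728, 0.685, 0.0]
ft_force: [0.3, -0.2, -0.3]
grip_width: 0.0402
gripper_force: 40.5
[ 0.57114342 -0.0690126   0.1567847 ] [ 0.26393876 -0.2479333  -0.30963097] [ 0.03006534 -0.01607594 -0.00500304]
```

```bash
python3 -m inch '38 0 0 1 0;38 0 0 1 0;38 0 0 1 0;38 0 0 0 0;38 0 0 0 0' && python3 -m inch '38 0 0 1 0;38 0 0 1 0;38 0 0 0 0;38 0 0 0 0'
```

```text
t: 39.42
tool_pos: [0.571, -0.069, 0.1537]
orientation: [-0.0, 0.728, 0.685, -0.0]
ft_force: [-0.4, -0.4, -1.4]
grip_width: 0.0401
gripper_force: 40.5
t: 39.75
tool_pos: [0.5711, -0.069, 0.1517]
orientation: [-0.0, 0.728, 0.685, -0.0]
ft_force: [0.3, -0.3, -1.0]
grip_width: 0.0403
gripper_force: 40.5
```

In the collar with no side force; I'll lower to the floor.

```bash
python3 -m inch '38 0 0 1 0;38 0 0 .7 0;38 0 0 0 0;38 0 0 0 0' && python3 -m inch '38 0 0 .6 0;38 0 0 0 0;38 0 0 0 0'
```

```text
t: 40.08
tool_pos: [0.5711, -0.069, 0.15]
orientation: [-0.0, 0.728, 0.685, -0.0]
ft_force: [0.3, 0.5, -1.0]
grip_width: 0.0401
gripper_force: 40.5
t: 40.33
tool_pos: [0.5711, -0.069, 0.1495]
orientation: [-0.0, 0.728, 0.685, -0.0]
ft_force: [0.6, 0.0, -0.9]
grip_width: 0.0402
gripper_force: 40.5
```

```bash
python3 -m inch '38 0 0 .5 0;38 0 0 .3 0;38 0 0 0 0;38 0 0 0 0'; python3 -m inch '45 0 0 0 0;55 0 0 0 0;70 0 0 0 0;85 0 0 0 0;85 0 0 0 0;85 0 0 0 0;85 0 0 -6 0;85 0 0 -15 0;85 0 0 -25 0;85 0 0 -25 0;85 0 0 -12 0;85 0 0 -6 0;85 0 0 0 0;85 0 0 0 0;85 0 0 0 0;85 0 0 0 0'
python3 - <<'E'
from h import *
P,im=snap("wrist","w16"); print(get_state()["tool_pos"]); hsv=cv2.cvtColor(im,cv2.COLOR_RGB2HSV)
m=((hsv[...,0]>40)&(hsv[...,0]<95)&(hsv[...,1]>80)).astype(np.uint8)
n,lab,st,ce=cv2.connectedComponentsWithStats(m)
for i in range(1,n):
    if st[i,4]>60: print(st[i],ce[i],ground([ce[i]],"wrist",.186,P))
for c in("wrist","side"):
    if c=="side": snap("side")
    print(c,[(l,np.round(d["xyz"],4).tolist(),round(d["p"],2)) for l in ["bar","lens","column_round","column_square","tube"] for d in place_of(l,c)])
E
```

```text
t: 40.67
tool_pos: [0.5714, -0.069, 0.1494]
orientation: [0.0, 0.728, 0.685, 0.0]
ft_force: [-2.1, -1.0, 4.4]
grip_width: 0.0406
gripper_force: 40.8
t: 42.0
tool_pos: [0.57, -0.0691, 0.2359]
orientation: [-0.001, 0.728, 0.685, -0.001]
ft_force: [0.1, -0.3, -0.2]
grip_width: 0.0852
gripper_force: 0.0
[ 0.57011458 -0.0690446   0.23609065]
[ 298  200   49   44 1668] [322.05695444 221.57913669] [[ 0.57101944 -0.06723811  0.186     ]]
[392 327  20  15 219] [401.28767123 333.81278539] [[ 0.6315902  -0.17408853  0.186     ]]
wrist [('bar', [0.5615, -0.1564, 0.0877], 0.97), ('lens', [0.6744, -0.3026, 0.0027], 0.78), ('lens', [0.5707, -0.0654, 0.1331], 0.63), ('tube', [0.4286, -0.01, 0.002], 0.67)]
side [('bar', [0.2666, 0.391, 0.0021], 0.97), ('bar', [0.5648, 0.518, 0.0012], 0.86), ('bar', [0.5665, -0.1546, 0.0813], 0.73), ('lens', [0.5747, -0.0663, 0.1358], 0.69), ('lens', [0.6711, -0.3057, 0.0], 0.68), ('column_round', [0.5604, -0.2229, 0.0128], 0.54), ('column_square', [0.5684, -0.0781, 0.0164], 0.64), ('column_square', [0.5595, -0.2251, 0.0135], 0.58), ('tube', [0.4236, -0.0106, 0.0013], 0.43)]
```

Contact came at the seated height (z 0.134). Lens, bar and columns are where they belong, everything is released, and the tube hasn't moved, so I'm handing in.

```bash
python3 -c "
from cell import *
print(finish_job())"
```

```text
the job is handed in; nothing more can be done
None
```

The camera stand is built and handed in at about 42 s of the allowed 106 s: both columns are down in their feet, the bar lies level across them, the lens is seated in the collar and everything is released, though no verdict came back (the square column tilted in the grip on the first try and was reseated, and the last network reading put the tube within about 7 mm of its first).

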